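Turn the bead cup over and fill it at the dispenser

TASK

Turn the white octagonal cup, which stands mouth-down, mouth-up and stand it in the middle of the black pad under the bead dispenser's spout, and let go of it. Then turn the red knob clockwise until it clicks over to its open stop, so that all three beads drop into the cup, and leave the cup standing there. Do not knock over or shift the other things on the table.

Things in the scene. Friction and masses are not known exactly. Their poses are not given: they have to be found in the camera images.
- cup: White octagonal tumbler, blue band round the rim, 60 mm across flats (65 over corners), 76 high, walls 3.5, bottom 4, 0.1 to 0.2 kg; stands mouth-down at the start. Origin on its axis at mid-height (38 from either end); z points out of the mouth, x is square to one flat (flats every 45 degrees, each 25 wide). It lies steadily on any flat.
- dispenser: Bead dispenser, fixed to the table. Origin on the table below the spout; z up. Grey base plate 8 thick reaches 65 either way along x and from -55 to +145 along y. The column (diameter 28, foot 40) stands 95 away along +y and carries the knob and, 60 farther out, a spring bracket up to 250 high; the -x side, towards the robot, is open.
- pad (a point): Centre of the round black pad (diameter 72) on top of the dispenser's base plate, 8 above the table, straight below the spout; axes as the dispenser's.
- spout (a point): Centre of the grey spout's lower end, 150 above the table, outer diameter 35. Above it (190 to 194) a yellow shutter plate fans out along the dispenser's +x and swings to its -x side when opened; over that the clear bead tube (outer diameter 31) ends 247 above the table.
- bare_spot (a point): Point on the table in the middle of the grey cutting mat (1 mm thick, flat): nothing stands within 90 mm of it, only low things (under 80 high) within 200 mm, and the dispenser. Clear room to lay the cup down.
- feed_knob (a joint): Angle of the dispenser's knob, rad. 0 shut; grows clockwise seen from above, to a stop at 1.3 to 1.33. A spring detent resists up to about 0.65 (at most about 0.2 N m, near 0.3), then the knob snaps on by itself to 1.3. The shutter under the beads turns with the knob and lets them fall at about 0.9.
- knob_grip (a point): Middle of the knob's red grip bar, on the vertical knob axis on top of the column, 290 above the table. The bar is 14 thick along this point's x, 46 long along its y, and reaches from 16 below to 14 above this point; below it is a black disc of diameter 48. The axes turn with the knob.
- bead0_center (a point): Centre of the green glass bead, a ball of diameter 20, number 1 from below in the dispenser's clear tube at the start, 10 g.
- bead1_center (a point): Centre of the amber glass bead, a ball of diameter 20, number 2 from below in the dispenser's clear tube at the start, 10 g.
- bead2_center (a point): Centre of the blue bead, a ball of diameter 20, number 3 from below in the dispenser's clear tube at the start, 10 g.
- spool: Bystander: red thread spool, diameter 38, 45 high (mm). Origin: centre of its underside.
- pin_pot: Bystander: round yellow pin pot with white lid, diameter 49, 34 high (mm). Origin: centre of its underside.
- glue: Bystander: white glue bottle with orange cap, diameter 48, 130 high (mm). Origin: centre of its underside.
- pencil_mug: Bystander: round green mug of pencils, diameter 72, 165 high with its pencils (mm). Origin: centre of its underside.
- button_jar: Bystander: amber jar with steel lid, diameter 64, 85 high (mm). Origin: centre of its underside.
- chalk_brush: Bystander: wooden chalk brush, 30 x 85 x 38 high, long side along its y (mm). Origin: centre of its underside.
There are look-alikes about, which are no part of the job. What is shaped like the cup but brown or pink is not meant.

How it is judged:
On the way, in this order (a step that is already met when the one before it is completed fails the run):
1. the cup stands mouth-up on the pad under the spout, released, the beads still in the tube (angle between cup's own z axis and vertical below 0.1 rad and horizontal distance between cup and pad below 0.016 m and z of cup in the frame of pad between 0.033 and 0.043 m and linear speed of cup below 0.02 m/s and contact force between the fingers and cup below 0.1 N and z of each of bead0_center, bead1_center, bead2_center in the frame of pad above 0.17 m), for 0.3 s.
2. the knob is turned past its click to the open stop (value of joint feed_knob above 1.15 rad), for 0.2 s.
At the end, for the whole second after the job is handed in: The cup stands mouth-up (within 0.1 rad) and at rest on the pad, its axis within 16 mm of the pad's centre, with all three beads inside it; the knob is at its open stop (over 1.15 rad); the robot touches nothing (angle between cup's own z axis and vertical below 0.1 rad and horizontal distance between cup and pad below 0.016 m and z of cup in the frame of pad between 0.033 and 0.043 m and linear speed of cup below 0.02 m/s and contact force between the fingers and cup below 0.1 N and distance between each of bead0_center, bead1_center, bead2_center and cup below 0.036 m and value of joint feed_knob above 1.15 rad).
It fails at once if a bystander is shifted more than 30 mm or tipped (distance of any of spool, pin_pot, glue, pencil_mug, button_jar, chalk_brush from where it was at the start of the episode above 0.03 m or angle between any of spool, pin_pot, glue, pencil_mug, button_jar, chalk_brush's own z axis and vertical above 0.5 rad).
It also fails if it takes over 72 s, if anything falls off the work surface, if the arm or the gripper's body presses on something with over 40 N, if the wrist force passes 120 N, or if a joint passes its speed limit or range.

ROBOT

A 6-joint arm with a two-finger parallel gripper is mounted at the origin on the work surface. World frame = base frame: x ahead of the robot, y to its left, z up, the work surface at z = 0. Lengths are in m, angles in rad, forces in N, time in s.
With the tool pointing down it reaches from about 0.325 to 0.775 m from the base axis. Payload 9.3 kg.
Tool frame: the origin (TCP) lies at the very end of the fingers, on their centre line; the grasp point (between the pads) lies 19 mm behind it; y points along the fingers, z is the direction in which the jaws open and shut, and the axes are right-handed (so a half turn about y gives the same grasp; the last joint's range is limited). The gripper opens to 85 mm and grips with 20 to 120 N. Pads are 22 mm wide; open, the fingers measure 114 mm over their backs; the gripper's body (76 mm by 85 mm) begins 54 mm behind the grasp point. The pads swing forward as they close: fully open they stand 13 mm farther back than shut.
Start: joints at [-1.462, 0.259, 0.021, 1.334, 0, 1.418], TCP at [0.142, -0.531, 0.231] pointing down, gripper open.
Joint ranges: [-3.04, 3.04], [-0.91, 1.82], [-1.04, 1.36], [-1.92, 1.95], [-1.52, 1.45], [-3.14, 3.14]. Speed limits (rad/s): [2.22, 2.22, 2.79, 3.14, 3.14, 3.14].

INTERFACE

Orientations are given as a unit quaternion [w, x, y, z].
In Python, from plant import ctrl gives the robot as it stands. Calls block until the motion is done:
- ctrl.movep(position, orientation): joint-space move of the TCP to a pose.
- ctrl.servo_line(position, orientation=None, rate=0.15): straight line of the TCP; orientation=None keeps the orientation; rate is the mean speed in m/s.
- ctrl.set_joints(angles): joint-space move.
- ctrl.command_gripper(opening, grip_force=None): finger opening in m; grip_force is the grip in N (None keeps the last); returns when the fingers have stopped.
- ctrl.pause(seconds).
- ctrl.solve_ik(position, orientation): joint angles nearest the present ones, or None.
- ctrl.get_state(): the state.
- ctrl.snapshot(name): name is "scene" or "top"; returns (picture, depth): 400x640x3 uint8, red, green, blue; 400x640 float32, m along the optical axis (not along the pixel's ray), 0 where there is no reading.
- ctrl.get_calibration(name): a dict with "vertical_fov" (degrees; the focal length in pixels is half the picture's height over the tangent of half this angle, whatever the lens; pixels are square), "cx", "cy" (the principal point, pixels), "R" (3x3) and "t" (3): a world point X has camera coordinates R X + t. Camera axes: x right, y down, z forward; pixel columns grow to the right and rows downward; lengths in m; the calibration is good to about 2 mm. A picture is of the moment at which its call begins. get_calibration takes no time and is no camera call.
A pose or a line that the arm cannot do raises ctrl.IKError and nothing moves.
- ctrl.close_job(): hands the job in, once; it reports no verdict.
The state is a dict: "clock": time; "q": joint angles; "joint_vel": joint speeds; "joint_efforts": joint torques, N m; "ee_pos": TCP position; "tool_rot": TCP orientation; "contact_force": force on the tool from outside, world axes, zero at the start; "wrist_torque": the same for the moment, N m; "gripper_width": finger opening in m.
Only numpy, scipy, OpenCV 4.12 (cv2) and the standard library are available. Lean on these libraries where they do the work, as an engineer would, in place of code of your own. Each camera call takes 0.05 s, during which the arm holds its last target.

## Working session

There is one attempt and no reset: what is moved stays moved. The work goes in short steps, each a Python script; the robot and the scene stay as the last script left them, time stands still between calls to the robot, and variables do not carry over. Pictures are saved under pics/ and viewed, and the job is handed in when it is done.

```bash
ls; mkdir -p pics; python3 - <<'E'
from plant import ctrl
import cv2,numpy as np
for n in("scene","top"):
    p,d=ctrl.snapshot(n); cv2.imwrite(f"pics/{n}0.png",p[:,:,::-1]); np.savez(f"{n}0.npz",p=p,d=d)
    c=ctrl.get_calibration(n); print(n,c,(d>0).mean())
print(ctrl.get_state())
E
```

```text
pics
scene {'vertical_fov': 51.051915324673985, 'cx': 323.6727081507392, 'cy': 197.62201609000084, 'R': array([[ 0.60589594,  0.79528289,  0.02037721],
       [ 0.56536067, -0.4124238 , -0.7143346 ],
       [-0.55969404,  0.44433291, -0.69950757]]), 't': array([-0.2967183 , -0.17676621,  1.65182609])} 0.99622265625
top {'vertical_fov': 51.22362291843496, 'cx': 317.3641306417543, 'cy': 200.10432175284402, 'R': array([[ 0.01331221, -0.99977606,  0.0164503 ],
       [-0.98489065, -0.01595135, -0.17244118],
       [ 0.17266497, -0.01390617, -0.98488244]]), 't': array([-0.05536307,  0.55500583,  1.55626617])} 0.9960078125
{'clock': 0.1, 'q': array([-1.46156396e+00,  2.59140880e-01,  2.08717617e-02,  1.33372891e+00,
       -8.63720308e-06,  1.41818684e+00]), 'joint_vel': array([ 5.49602630e-04, -3.59346608e-04,  2.30217481e-03,  1.08464209e-03,
        8.72291579e-05, -7.27059082e-04]), 'joint_efforts': array([ 4.81326904e-03, -5.56694448e+01,  3.45069838e+01,  1.16815328e-02,
       -2.26384468e-04, -4.69845517e-06]), 'ee_pos': array([ 0.14233373, -0.53100797,  0.23073735]), 'tool_rot': array([ 0.09231699, -0.09230467,  0.70148013, -0.70063047]), 'contact_force': array([0.55623196, 0.00579101, 0.34564375]), 'wrist_torque': array([-0.01408508,  0.00038053,  0.0055583 ]), 'gripper_width': 0.08517354325480123}
```

View pics/scene0.png

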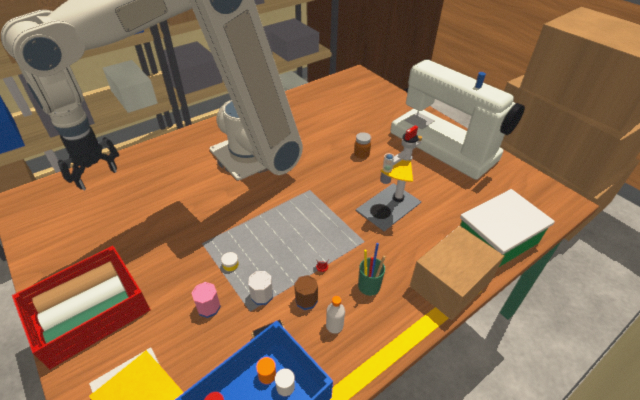

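View pics/top0.png

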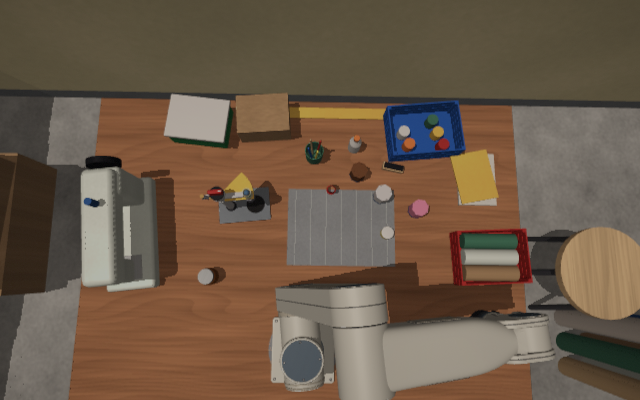

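The scene view shows the white octagonal cup at about (260,287) and the dispenser with its red knob at (411,132). Look-alikes: the pink cup (206,298), the brown cup (306,292), the white-lidded pin pot (230,262), the glue bottle (335,315), and the white cap in the blue bin (285,382). I choose the white cup and check it in crops.

```bash
cat > h.py <<'E'
import numpy as np,cv2
from plant import ctrl
def cam(n):
    c=ctrl.get_calibration(n); f=200/np.tan(np.radians(c['vertical_fov'])/2); return c,f
def ray(n,u,v):
    c,f=cam(n); R=np.array(c['R']);o=-R.T@c['t']; d=R.T@np.array([(u-c['cx'])/f,(v-c['cy'])/f,1]); return o,d
def plane(n,u,v,z):
    o,d=ray(n,u,v); return o+d*(z-o[2])/d[2]
def proj(n,X):
    c,f=cam(n); p=c['R']@np.asarray(X)+c['t']; return np.array([c['cx']+f*p[0]/p[2],c['cy']+f*p[1]/p[2]])
def cloud(n,d):
    c,f=cam(n); v,u=np.mgrid[:400,:640]; P=np.stack([(u-c['cx'])/f*d,(v-c['cy'])/f*d,d],-1); return (P-c['t'])@c['R']
def tri(u1,u2,n1="scene",n2="top"):
    o1,d1=ray(n1,*u1);o2,d2=ray(n2,*u2)
    A=np.stack([d1,-d2],1); s=np.linalg.lstsq(A,o2-o1,rcond=None)[0]
    a=o1+s[0]*d1;b=o2+s[1]*d2; return (a+b)/2,np.linalg.norm(a-b)
E
python3 - <<'E'
import numpy as np,cv2
a=np.load('scene0.npz')['p'];b=np.load('top0.npz')['p']
c1=cv2.resize(a[225:345,180:380],None,fx=4,fy=4,interpolation=2)
c2=cv2.resize(a[115:235,340:440],None,fx=5,fy=5,interpolation=2)
c3=cv2.resize(b[160:240,190:350],None,fx=5,fy=5,interpolation=2)
c4=cv2.resize(b[130:250,300:440],None,fx=5,fy=5,interpolation=2)
for i,c in enumerate((c1,c2,c3,c4)): cv2.imwrite(f"pics/c{i}.png",c[:,:,::-1])
E
```

```text
(no output)
```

View pics/c0.png

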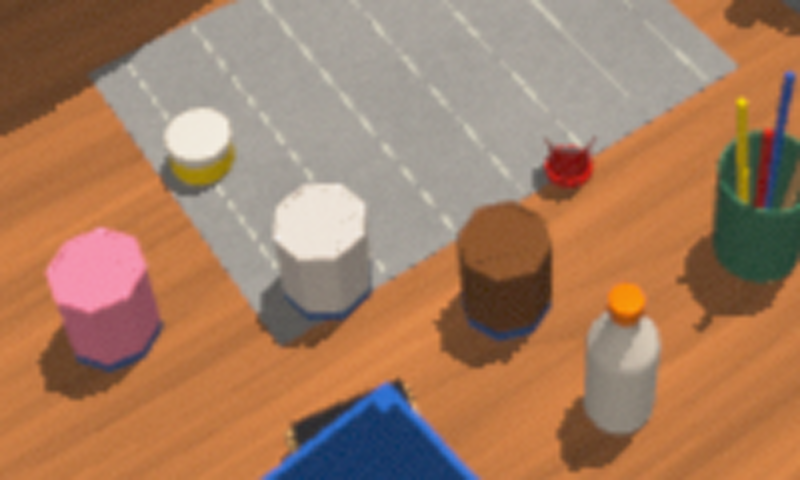

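View pics/c1.png

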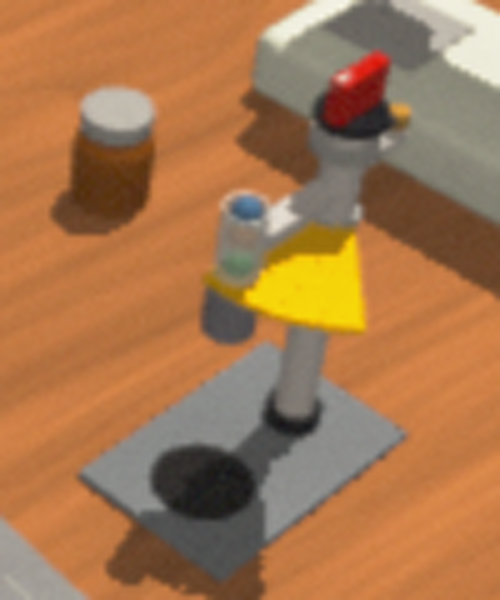

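View pics/c2.png

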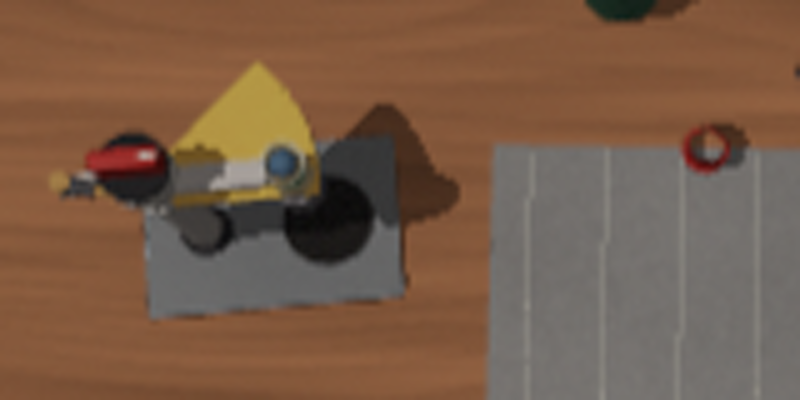

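View pics/c3.png

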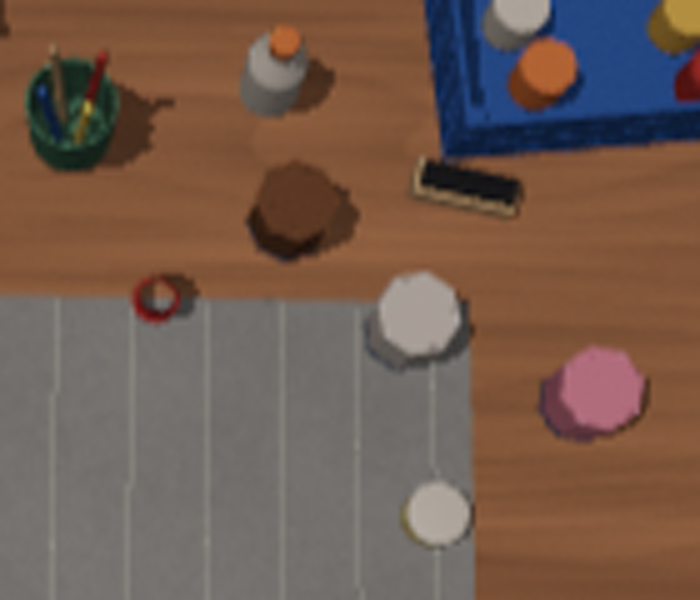

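Crops confirm it: the white cup with a blue band below has its closed bottom up at scene (260,280) and top (384,193). The pad is near top (255,204). The clear tube is over the spout and the red bar sits at top (216,192). Now I'll measure them.

```bash
python3 - <<'E'
from h import *
np.set_printoptions(precision=4,suppress=True)
a=np.load('scene0.npz');b=np.load('top0.npz')
Ps=cloud('scene',a['d']);Pt=cloud('top',b['d'])
def hsv(p): return cv2.cvtColor(p,cv2.COLOR_RGB2HSV)
hs,ht=hsv(a['p']),hsv(b['p'])
def win(h,x0,x1,y0,y1):
    m=np.zeros(h.shape[:2],bool); m[y0:y1,x0:x1]=1; return m
def rep(nm,m,P):
    Q=P[m]; print(nm,len(Q),'med',np.median(Q,0),'min',np.percentile(Q,3,0),'max',np.percentile(Q,97,0))
    v,u=np.nonzero(m); return u.mean(),v.mean()
# cup top
for n,P,h,w in(('scene',Ps,hs,(240,280,265,310)),('top',Pt,ht,(370,400,180,212))):
    m=win(h,*w)&(abs(P[...,2]-.077)<.006)&(h[...,1]<60)
    uv=rep('cup '+n,m,P); print(uv,plane(n,*uv,.077))
    cnt=max(cv2.findContours(m.astype('u1'),0,1)[0],key=cv2.contourArea)
    W=np.array([plane(n,*q[0],.077) for q in cnt]); print(cv2.minAreaRect((W[:,:2]*1000).astype('f4')))
# pads: dark
for n,P,h,w in(('scene',Ps,hs,(365,400,200,222)),('top',Pt,ht,(244,268,190,216))):
    m=win(h,*w)&(h[...,2]<60)&(abs(P[...,2]-.009)<.006); uv=rep('pad '+n,m,P)
    v,u=np.nonzero(m); cnt=max(cv2.findContours(m.astype('u1'),0,1)[0],key=cv2.contourArea)
    W=np.array([plane(n,*q[0],.009) for q in cnt]).astype('f4'); print(cv2.minEnclosingCircle(W[:,:2].copy()*1000), cv2.fitEllipse(W[:,:2]*1000))
# knob red
for n,P,h,w in(('scene',Ps,hs,(398,422,122,145)),('top',Pt,ht,(203,226,182,202))):
    m=win(h,*w)&((h[...,0]<8)|(h[...,0]>172))&(h[...,1]>150)&(h[...,2]>70); uv=rep('knob '+n,m,P); print(uv,plane(n,*uv,.304))
    Q=P[m]; Q=Q[Q[:,2]>.29]; print(cv2.minAreaRect((Q[:,:2]*1000).astype('f4')))
# blue bead
for n,P,h,w in(('scene',Ps,hs,(383,397,150,162)),('top',Pt,ht,(240,256,185,200))):
    m=win(h,*w)&(abs(h[...,0]-108)<12)&(h[...,1]>90); uv=rep('blue '+n,m,P); print(uv,plane(n,*uv,.234))
# grey base plate
for n,P,h,w in(('scene',Ps,hs,(350,425,180,235)),('top',Pt,ht,(215,275,185,226))):
    m=win(h,*w)&(abs(P[...,2]-.008)<.007)&(h[...,1]<60); rep('plate '+n,m,P)
    cnt=max(cv2.findContours(m.astype('u1'),0,1)[0],key=cv2.contourArea)
    W=np.array([plane(n,*q[0],.008) for q in cnt]); r=cv2.minAreaRect((W[:,:2]*1000).astype('f4'));print(r)
m=win(ht,285,400,185,270)&(abs(Pt[...,2])<.01)&(ht[...,1]<50); rep('mat',m,Pt)
cnt=max(cv2.findContours(m.astype('u1'),0,1)[0],key=cv2.contourArea)
W=np.array([plane('top',*q[0],.001) for q in cnt]);print(cv2.minAreaRect((W[:,:2]*1000).astype('f4')))
for nm,uv,z in(('spool',(331,189),.045),('pinpot',(387,232),.034),('glue',(357,140),.12),('mug',(315,151),.09),('jar',(207,274),.085),('brush',(393,167),.038),('brown',(359,170),.077),('pink',(420,207),.077)):
    print(nm,plane('top',*uv,z), Pt[uv[1],uv[0]])
for s in (300,240,220,200): pass
E
```

```text
cup scene 362 med [ 0.5888 -0.2972  0.0756] min [ 0.5603 -0.3241  0.0721] max [ 0.6165 -0.2696  0.0788]
(np.float64(259.3121546961326), np.float64(280.3232044198895)) [ 0.5896 -0.2975  0.077 ]
((589.5464477539062, -297.5743103027344), (59.744354248046875, 61.27470779418945), 53.53533172607422)
cup top 181 med [ 0.5832 -0.2966  0.0754] min [ 0.5573 -0.3235  0.0712] max [ 0.6102 -0.2723  0.0806]
(np.float64(383.41988950276243), np.float64(192.67403314917127)) [ 0.5835 -0.2974  0.077 ]
((584.1914672851562, -297.73492431640625), (57.17582321166992, 58.601478576660156), 89.37098693847656)
pad scene 235 med [0.5502 0.1982 0.0084] min [0.5199 0.1692 0.0047] max [0.579  0.2705 0.0126]
((550.7047119140625, 197.5574493408203), 34.87147903442383) ((550.3836669921875, 197.0403594970703), (63.06000900268555, 66.64263153076172), 155.94464111328125)
pad top 300 med [0.5513 0.1867 0.0078] min [0.5155 0.1512 0.0035] max [0.5991 0.2359 0.0136]
((564.2354736328125, 192.33204650878906), 54.035030364990234) ((556.3240356445312, 190.5121307373047), (71.32240295410156, 100.9853286743164), 45.32454299926758)
knob scene 113 med [0.5427 0.2866 0.2931] min [0.5327 0.2673 0.2735] max [0.5464 0.3126 0.3056]
(np.float64(411.0619469026549), np.float64(132.65486725663717)) [0.5524 0.2727 0.304 ]
((858.3987426757812, -134.67825317382812), (28.76955223083496, 1112.96826171875), 36.92730712890625)
knob top 59 med [0.5331 0.2951 0.3022] min [0.5282 0.2713 0.2693] max [0.5489 0.3127 0.3079]
(np.float64(213.135593220339), np.float64(191.32203389830508)) [0.5343 0.2928 0.304 ]
((533.8536376953125, 291.8970031738281), (13.731054306030273, 42.32905197143555), 5.127137660980225)
  return _methods._mean(a, axis=axis, dtype=dtype,
  ret = um.true_divide(
Traceback (most recent call last):
IndexError: index -1 is out of bounds for axis 0 with size 0
```

```bash
python3 - <<'E'
from h import *
np.set_printoptions(precision=4,suppress=True)
a=np.load('scene0.npz');b=np.load('top0.npz')
Ps=cloud('scene',a['d']);Pt=cloud('top',b['d'])
def hsv(p): return cv2.cvtColor(p,cv2.COLOR_RGB2HSV)
hs,ht=hsv(a['p']),hsv(b['p'])
for n in('scene','top'):
    c,f=cam(n);print(n,'pos',-c['R'].T@c['t'])
print('blue scene',hs[150:163:3,385:397:3].tolist()); print('blue top',ht[187:199:3,242:254:3].tolist())
print('cup V scene col 260',hs[262:306,260,2].tolist()); print('cup V top col384',ht[180:206,384,2].tolist(), ht[193,370:400,2].tolist())
def win(h,x0,x1,y0,y1):
    m=np.zeros(h.shape[:2],bool); m[y0:y1,x0:x1]=1; return m
for n,P,h,w in(('scene',Ps,hs,(350,425,180,235)),('top',Pt,ht,(215,275,185,226))):
    m=win(h,*w)&(abs(P[...,2]-.008)<.009)&(h[...,1]<80)
    m=cv2.morphologyEx(m.astype('u1'),cv2.MORPH_CLOSE,np.ones((3,3)))
    cnt=max(cv2.findContours(m,0,1)[0],key=cv2.contourArea)
    W=np.array([plane(n,*q[0],.008) for q in cnt]); r=cv2.minAreaRect((W[:,:2]*1000).astype('f4'));print('plate',n,r,cv2.boxPoints(r))
m=win(ht,285,400,185,270)&(abs(Pt[...,2])<.01)&(ht[...,1]<50)
cnt=max(cv2.findContours(m.astype('u1'),0,1)[0],key=cv2.contourArea)
W=np.array([plane('top',*q[0],.001) for q in cnt]);print('mat',cv2.minAreaRect((W[:,:2]*1000).astype('f4')))
for nm,uv,z in(('spool',(331,189),.045),('pinpot',(387,232),.034),('glue',(357,140),.12),('mug',(315,151),.09),('jar',(207,274),.085),('brush',(393,167),.038),('brown',(359,170),.077),('pink',(420,207),.077)):
    print(nm,plane('top',*uv,z), Pt[uv[1],uv[0]])
E
```

```text
scene pos [ 1.2042 -0.5709  1.0352]
top pos [ 0.2786 -0.0249  1.6294]
blue scene [[[12, 165, 201], [13, 168, 188], [13, 163, 188], [12, 167, 196]], [[12, 144, 191], [12, 91, 211], [12, 129, 202], [13, 164, 194]], [[13, 75, 164], [104, 105, 133], [104, 97, 144], [14, 46, 204]], [[16, 40, 139], [30, 2, 134], [34, 11, 161], [17, 25, 216]], [[16, 45, 129], [15, 65, 138], [16, 54, 132], [12, 24, 140]]]
blue top [[[22, 158, 179], [23, 138, 177], [22, 152, 178], [22, 158, 173]], [[23, 106, 175], [102, 48, 90], [22, 51, 90], [22, 158, 158]], [[19, 13, 156], [104, 99, 108], [105, 91, 67], [20, 88, 81]], [[15, 22, 140], [19, 88, 110], [30, 43, 89], [19, 90, 85]]]
cup V scene col 260 [163, 166, 165, 166, 163, 162, 165, 166, 175, 230, 230, 234, 236, 236, 237, 237, 237, 237, 237, 237, 236, 237, 238, 236, 237, 237, 235, 207, 152, 140, 140, 138, 138, 140, 138, 137, 140, 139, 138, 140, 133, 98, 89, 92]
cup V top col384 [142, 141, 138, 134, 149, 168, 168, 168, 168, 168, 168, 167, 168, 168, 168, 167, 168, 168, 167, 166, 142, 74, 66, 84, 113, 113] [116, 128, 111, 100, 99, 112, 163, 168, 168, 168, 168, 
[... 341 characters left out ...]
29.0674591064453, 199.25411987304688), 6.017582893371582) [[464.5633 333.0082]
 [485.4518 134.852 ]
 [613.8081 148.3827]
 [592.9196 346.5388]]
mat ((459.73699951171875, -140.52842712402344), (297.75042724609375, 418.2334899902344), 0.344717800617218)
spool [ 0.601  -0.0995  0.045 ] [ 0.6098 -0.1016  0.0013]
pinpot [ 0.4383 -0.3166  0.034 ] [ 0.4387 -0.3174  0.0297]
glue [ 0.776  -0.1927  0.12  ] [ 0.7733 -0.1918  0.128 ]
mug [ 0.739 -0.035  0.09 ] [ 0.7633 -0.0355  0.0088]
jar [0.2706 0.3503 0.085 ] [0.2706 0.3501 0.0857]
brush [ 0.6948 -0.3435  0.038 ] [ 0.6968 -0.3451  0.0304]
brown [ 0.6705 -0.2048  0.077 ] [ 0.6707 -0.2049  0.0763]
pink [ 0.5306 -0.4354  0.077 ] [ 0.5312 -0.4364  0.0731]
```

```bash
cat >> h.py <<'E'
from scipy.spatial.transform import Rotation as Ro
def quat(R):
    x,y,z,w=Ro.from_matrix(R).as_quat(); return [w,x,y,z]
def toolR(yaw,phi,flip=1):
    # tool plane heading yaw; phi=0 down, +90 horizontal outward; jaws horizontal
    h=np.array([np.cos(yaw),np.sin(yaw),0]); y=np.sin(phi)*h-np.cos(phi)*np.array([0,0,1.])
    z=flip*np.array([-np.sin(yaw),np.cos(yaw),0]); x=np.cross(y,z); return np.stack([x,y,z],1)
def pose(g,yaw,phi,flip=1):  # g grasp point
    R=toolR(yaw,phi,flip); return np.asarray(g)+.019*R[:,1], quat(R)
E
python3 - <<'E'
from h import *
np.set_printoptions(precision=3,suppress=True)
w,x,y,z=ctrl.get_state()['tool_rot']; print(Ro.from_quat([x,y,z,w]).as_matrix())
a=np.load('scene0.npz');b=np.load('top0.npz')
for n,im,w in(('scene',a['p'],(240,280,262,306)),('top',b['p'],(370,400,176,212))):
    g=im.min(2); th=200 if n=='scene' else 152
    x0,x1,y0,y1=w; s=8
    big=cv2.resize(g[y0:y1,x0:x1],None,fx=s,fy=s,interpolation=cv2.INTER_CUBIC)
    for th in((180,200) if n=='scene' else (140,150)):
        cs=cv2.findContours((big>th).astype('u1'),0,1)[0];c=max(cs,key=cv2.contourArea)[:,0]
        W=np.array([plane(n,x0+(q[0]+.5)/s-.5,y0+(q[1]+.5)/s-.5,.077)[:2] for q in c])*1000
        M=cv2.moments(W.astype('f4').reshape(-1,1,2)); ctr=np.array([M['m10'],M['m01']])/M['m00']
        ang=np.radians(np.arange(0,45,1)); 
        wd=np.array([sum(np.ptp(W@[np.cos(t+k*np.pi/4),np.sin(t+k*np.pi/4)]) for k in range(4))/4 for t in ang])
        r=W-ctr; t=np.arctan2(r[:,1],r[:,0]); o=np.argsort(t); tt=np.linspace(-np.pi,np.pi,720,endpoint=False); rr=np.interp(tt,t[o],np.hypot(*r.T)[o],period=2*np.pi)
        F=(rr*np.exp(-8j*tt)).mean(); 
        print(n,th,ctr,'area',M['m00'],'(oct 2982) flat ang by width',np.degrees(ang[wd.argmin()]),wd.min(),wd.max(),'harm',np.degrees(np.angle(-F)*-1/8)%45,abs(F))
# IK scan
def scan(g,name,yaws,phis):
    print(name)
    for yw in yaws:
        out=[]
        for f in (1,-1):
            out.append(''.join('x' if ctrl.solve_ik(*pose(g,np.radians(yw),np.radians(p),f)) is not None else '.' for p in phis))
        print(yw,*out)
ph=range(-60,91,10)
scan((.5865,-.2975,.045),'cup',range(-180,180,30),ph)
scan((.46,-.14,.031),'bare',range(-180,180,30),ph)
scan((.547,.195,.046),'pad',range(-45,60,15),ph)
scan((.53,.29,.295),'knob',range(-180,180,30),ph)
E
```

```text
[[-0.966 -0.     0.259]
 [-0.259  0.001 -0.966]
 [-0.    -1.    -0.001]]
scene 180 [ 587.862 -296.081] area 2943.0860558925197 (oct 2982) flat ang by width 11.0 60.79492984721935 64.1364316563155 harm 9.225365085554136 0.4708713450323706
scene 200 [ 588.399 -296.048] area 2630.9405253315344 (oct 2982) flat ang by width 11.0 58.41158753237711 61.63710954644568 harm 9.907064220345093 0.5060000506312254
top 140 [ 585.187 -296.78 ] area 2503.6848518438637 (oct 2982) flat ang by width 13.0 57.017911823820256 60.298152335418386 harm 14.063533367706787 0.6443902880705539
top 150 [ 585.509 -296.337] area 2119.973619398661 (oct 2982) flat ang by width 12.000000000000002 54.81305119421171 57.5911962412397 harm 13.389413394693564 0.7354942348239176
cup
-180 xxxxxxxxxxx..... xxxxxxxxxxx.....
-150 xxxxxxxxxxxx.... xxxxxxxxxxxx....
-120 xxxxxxxxxxxxxxx. xxxxxxxxxxxxxxx.
-90 .xxxxxxxxxxxxxxx .xxxxxxxxxxxxxxx
-60 ..xxxxxxxxxxxxx. ..xxxxxxxxxxxxx.
-30 ...xxxxxxxxx.... ...xxxxxxxxx....
0 ..xxxxxxxxxxxx.. ..xxxxxxxxxxxx..Traceback (most recent call last):
  File "<stdin>", line 27, in <module>
  File "<stdin>", line 24, in scan
  File "<stdin>", line 24, in <genexpr>
ValueError: time passes only in moves, steps and waits
```

```bash
python3 - <<'E'
from h import *
np.set_printoptions(precision=2,suppress=True)
r=np.radians
def t(n,g,yw,p,f):
    print(n,yw,p,f,ctrl.solve_ik(*pose(g,r(yw),r(p),f)))
try:
  for f in(1,-1):
    t('cup',(.5867,-.2964,.045),-78.5,-38,f); t('cup',(.5867,-.2964,.045),101.5,-38,f)
    for y in(-17,10,):
        t('bare',(.46,-.14,.031),y,-38,f);t('bare',(.46,-.14,.031),y,52,f)
    t('pad',(.547,.195,.046),10,52,f);t('padback',(.427,.175,.2),10,52,f)
    t('knob',(.533,.292,.29),6,0,f);t('knob',(.533,.292,.29),-68,0,f)
except Exception as e: print(e,ctrl.get_state()['clock'])
E
```

```text
cup -78.5 -38 1 [-0.75  0.89  0.43  1.68  0.37  0.51]
cup 101.5 -38 1 [-0.38  0.45 -0.46  0.25 -0.54 -2.26]
bare -17 -38 1 [-0.42  0.72  0.01  1.52 -0.08 -0.1 ]
bare -17 52 1 None
bare 10 -38 1 [-0.31  0.69 -0.04  1.44 -0.29 -0.39]
bare 10 52 1 None
pad 10 52 1 None
padback 10 52 1 [ 0.24 -0.25 -1.04 -0.13 -0.05  0.04]
knob 6 0 1 [0.36 0.35 0.26 1.48 0.   0.26]
knob -68 0 1 [0.36 0.35 0.26 1.48 0.   1.55]
cup -78.5 -38 -1 [-0.75  0.89  0.43  1.68  0.37 -2.63]
cup 101.5 -38 -1 [-0.38  0.45 -0.46  0.25 -0.54  0.88]
bare -17 -38 -1 [-0.42  0.72  0.01  1.52 -0.08  3.04]
bare -17 52 -1 None
bare 10 -38 -1 [-0.31  0.69 -0.04  1.44 -0.29  2.75]
bare 10 52 -1 None
pad 10 52 -1 None
padback 10 52 -1 [ 0.24 -0.25 -1.04 -0.13 -0.05 -3.1 ]
knob 6 0 -1 [ 0.36  0.35  0.26  1.48  0.   -2.88]
knob -68 0 -1 [ 0.36  0.35  0.26  1.48  0.   -1.59]
```

```bash
python3 - <<'E'
from h import *
np.set_printoptions(precision=2,suppress=True)
r=np.radians
def t(n,g,yw,p,f):
    q=ctrl.solve_ik(*pose(g,r(yw),r(p),f)); print(n,yw,p,f,q)
try:
    for y in(50,75,-75,-100):
        t('bare',(.46,-.14,.031),y,-38,1);t('bare',(.46,-.14,.031),y,52,1)
    for y in(45,60,75,90):
        t('pad',(.547,.195,.046),y,52,1)
    t('pad',(.547,.195,.046),75,40,1)
    t('cup',(.5867,-.2964,.045),-78.5,52,1)
except Exception as e: print(e,ctrl.get_state()['clock'])
E
```

```text
bare 50 -38 1 [-0.16  0.57 -0.28  1.11 -0.56 -0.93]
bare 50 52 1 [-0.95  0.48 -0.65  0.75  0.87 -1.97]
bare 75 -38 1 [-0.12  0.45 -0.5   0.74 -0.66 -1.39]
bare 75 52 1 [-0.87  0.63 -0.36  1.21  0.7  -2.42]
bare -75 -38 1 [-0.69  0.62 -0.19  1.33  0.37  0.52]
bare -75 52 1 [-0.03  0.39 -0.89 -0.06 -0.85  1.11]
bare -100 -38 1 [-0.78  0.52 -0.37  1.09  0.53  0.85]
bare -100 52 1 [-0.02  0.53 -0.53  0.71 -0.89  1.82]
pad 45 52 1 [-0.11  0.35 -0.99 -0.44  0.66 -0.65]
pad 60 52 1 [-0.18  0.38 -0.82 -0.04  0.83 -1.04]
pad 75 52 1 [-0.2   0.46 -0.61  0.43  0.91 -1.47]
pad 90 52 1 [-0.19  0.56 -0.39  0.86  0.88 -1.88]
pad 75 40 1 [-0.12  0.4  -0.55  0.5   0.69 -1.39]
cup -78.5 52 1 [-0.31  0.5  -0.59 -0.08 -0.76  0.84]
```

```bash
python3 - <<'E'
from h import *
np.set_printoptions(precision=3,suppress=True)
r=np.radians
g=np.array([.5867,-.2964,.042]); yaw,phi,f=r(101.5),r(-38),-1
ax=toolR(yaw,phi,f)[:,1]
p,q=pose(g-.17*ax,yaw,phi,f); print(p)
ctrl.movep(p,q); ctrl.command_gripper(.085,30)
p,q=pose(g-.06*ax,yaw,phi,f); ctrl.servo_line(p,q,rate=.15)
s=ctrl.get_state();print(s['clock'],s['q'],s['ee_pos'],s['contact_force'])
for n in("scene","top"):
    im,d=ctrl.snapshot(n); np.savez(f"{n}1.npz",p=im,d=d)
    x0,y0=(200,200) if n=="scene" else (320,120)
    cv2.imwrite(f"pics/{n}1.png",cv2.resize(im[y0:y0+130,x0:x0+170],None,fx=4,fy=4,interpolation=2)[:,:,::-1])
E
```

```text
[ 0.568 -0.205  0.161]
3.175 [-0.322  0.376 -0.438  0.384 -0.563  0.94 ] [ 0.582 -0.272  0.075] [ 0.382 -0.716 -0.278]
```

View pics/scene1.png

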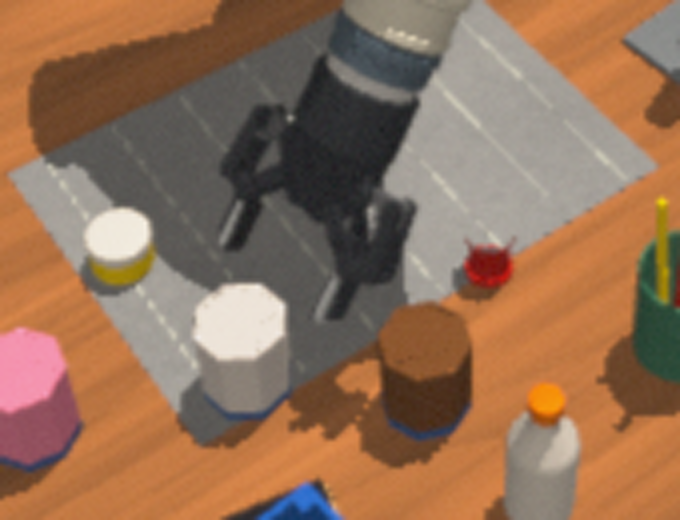

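View pics/top1.png

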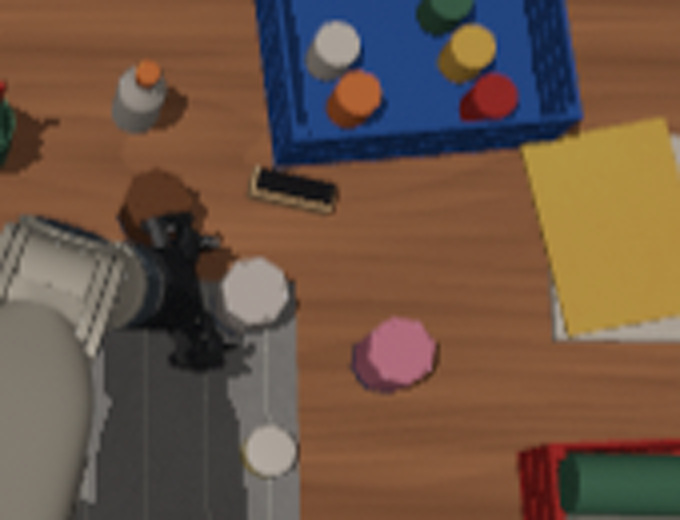

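The gripper is lined up above the cup and clear of the brown one. The scene fingertips are at about (257,261) and (281,280). Next I compare these with the projected TCP.

```bash
python3 - <<'E'
from h import *
np.set_printoptions(precision=3,suppress=True)
s=ctrl.get_state(); w,x,y,z=s['tool_rot']; R=Ro.from_quat([x,y,z,w]).as_matrix()
for k in(0,-.013):
  for n,c0 in(('scene',(200,200)),('top',(320,120))):
    for j in(-.0425,0,.0425):
        u=proj(n,s['ee_pos']+R@np.array([0,k,j])); print(n,k,j,u,(u-c0)*4)
E
```

```text
scene 0 -0.0425 [255.696 265.652] [222.783 262.608]
scene 0 0 [266.163 274.074] [264.654 296.297]
scene 0 0.0425 [276.992 282.787] [307.97  331.149]
top 0 -0.0425 [378.873 203.859] [235.492 335.437]
top 0 0 [376.513 193.018] [226.053 292.074]
top 0 0.0425 [374.174 182.273] [216.697 249.092]
scene -0.013 -0.0425 [257.494 261.709] [229.976 246.836]
scene -0.013 0 [268.017 270.084] [272.069 280.337]
scene -0.013 0.0425 [278.905 278.75 ] [315.62  314.998]
top -0.013 -0.0425 [377.237 203.804] [228.946 335.216]
top -0.013 0 [374.868 192.891] [219.473 291.565]
top -0.013 0.0425 [372.521 182.075] [210.084 248.302]
```

```bash
python3 - <<'E'
from h import *
np.set_printoptions(precision=3,suppress=True)
r=np.radians
g=np.array([.5867,-.2964,.044]); yaw,phi,f=r(101.5),r(-38),-1
p,q=pose(g,yaw,phi,f); ctrl.servo_line(p,q,rate=.06)
s=ctrl.get_state();print(s['clock'],s['ee_pos'],s['contact_force'])
ctrl.command_gripper(.04,30)
s=ctrl.get_state();print(s['gripper_width'],s['contact_force'])
p[2]+=.1; ctrl.servo_line(p,q,rate=.1)
s=ctrl.get_state();print(s['clock'],s['gripper_width'],s['contact_force'],s['ee_pos'])
for n in("scene","top"):
    im,d=ctrl.snapshot(n); np.savez(f"{n}2.npz",p=im,d=d)
    x0,y0=(200,200) if n=="scene" else (320,120)
    cv2.imwrite(f"pics/{n}2.png",cv2.resize(im[y0:y0+130,x0:x0+170],None,fx=4,fy=4,interpolation=2)[:,:,::-1])
E
```

```text
4.4 [ 0.589 -0.308  0.029] [0.6   0.462 0.965]
0.05964319735223647 [-0.991  1.402  3.821]
5.9 0.05991313376236352 [ 0.053 -0.022 -2.65 ] [ 0.589 -0.308  0.128]
```

View pics/scene2.png

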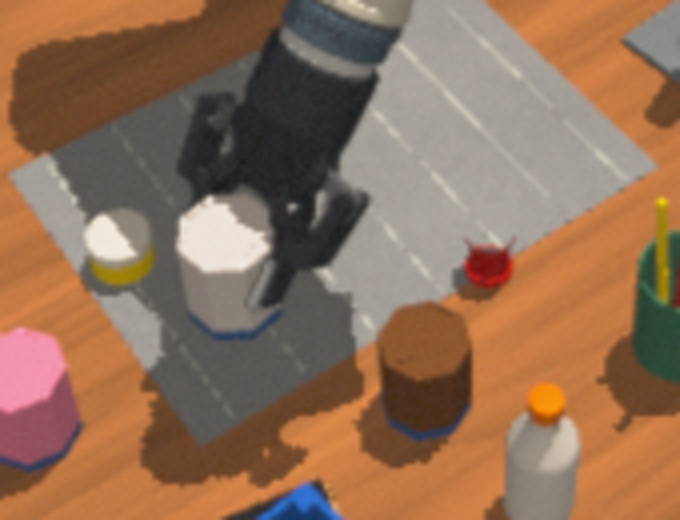

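```bash
python3 - <<'E'
from h import *
np.set_printoptions(precision=3,suppress=True)
r=np.radians
yaw,phi,f=r(80),r(52),-1
p,q=pose((.46,-.14,.17),yaw,phi,f); ctrl.movep(p,q)
s=ctrl.get_state();print(s['clock'],s['q'],s['gripper_width'])
p,q=pose((.46,-.14,.045),yaw,phi,f); ctrl.servo_line(p,q,rate=.12)
ctrl.pause(.2); s0=ctrl.get_state();print(s0['clock'],s0['ee_pos'],s0['contact_force'])
F0=s0['contact_force']
for z in np.arange(.043,.022,-.0015):
    p,q=pose((.46,-.14,z),yaw,phi,f); ctrl.servo_line(p,q,rate=.03)
    F=ctrl.get_state()['contact_force']-F0; print(round(z,4),F)
    if F[2]>4: break
for n in("scene","top"):
    im,d=ctrl.snapshot(n); np.savez(f"{n}3.npz",p=im,d=d)
    x0,y0=(220,160) if n=="scene" else (260,150)
    cv2.imwrite(f"pics/{n}3.png",cv2.resize(im[y0:y0+130,x0:x0+170],None,fx=4,fy=4,interpolation=2)[:,:,::-1])
E
```

```text
7.1083 [-0.849  0.494 -0.172  1.577  0.661  0.656] 0.059608613742897686
8.5 [ 0.463 -0.125  0.034] [ 0.382  0.33  -2.027]
0.043 [-0.677  0.022  1.328]
0.0415 [-0.999  0.659 -0.266]
0.04 [-0.101 -0.331  0.562]
0.0385 [-1.324 -0.403  0.711]
0.037 [0.458 0.214 0.681]
0.0355 [-0.807 -0.616  0.778]
0.034 [-0.586 -0.743  0.554]
0.0325 [-0.261 -0.575  0.592]
0.031 [-0.059 -0.23   0.393]
0.0295 [-3.072 -1.585 11.008]
```

View pics/scene3.png

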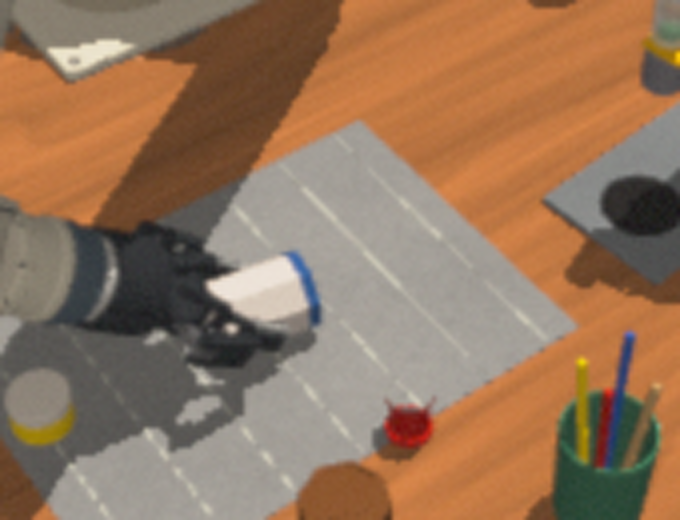

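Contact came at the expected height. The cup lies with its blue rim at crop (310,290), pointing +y. I'll release, retract and look.

```bash
python3 - <<'E'
from h import *
np.set_printoptions(precision=3,suppress=True)
r=np.radians
yaw,phi,f=r(80),r(52),-1
ctrl.command_gripper(.085)
s=ctrl.get_state();print(s['clock'],s['contact_force'],s['gripper_width'])
ax=toolR(yaw,phi,f)[:,1]
p,q=pose(np.array([.46,-.14,.0305])-.12*ax,yaw,phi,f); ctrl.servo_line(p,q,rate=.15)
p,q=pose((.42,-.26,.26),yaw,r(20),f); ctrl.movep(p,q)
for n in("scene","top"):
    im,d=ctrl.snapshot(n); np.savez(f"{n}4.npz",p=im,d=d)
    x0,y0=(220,160) if n=="scene" else (260,150)
    cv2.imwrite(f"pics/{n}4.png",cv2.resize(im[y0:y0+130,x0:x0+170],None,fx=4,fy=4,interpolation=2)[:,:,::-1])
    print(n,[proj(n,(.461,-.135,z)) for z in(.031,.061)])
print(ctrl.get_state()['clock'])
E
```

```text
11.475 [ 0.011  0.487 -0.55 ] 0.0851170123761338
scene [array([284.051, 235.094]), array([283.605, 228.752])]
top [array([339.754, 225.487]), array([340.304, 224.594])]
13.2083
```

View pics/scene4.png

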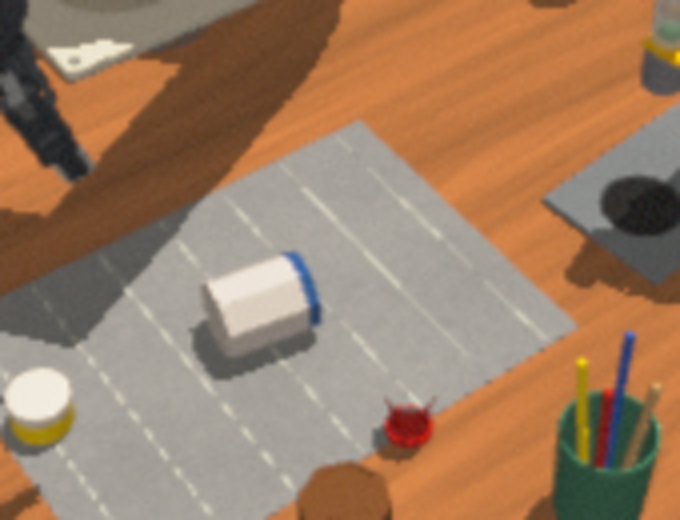

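View pics/top4.png

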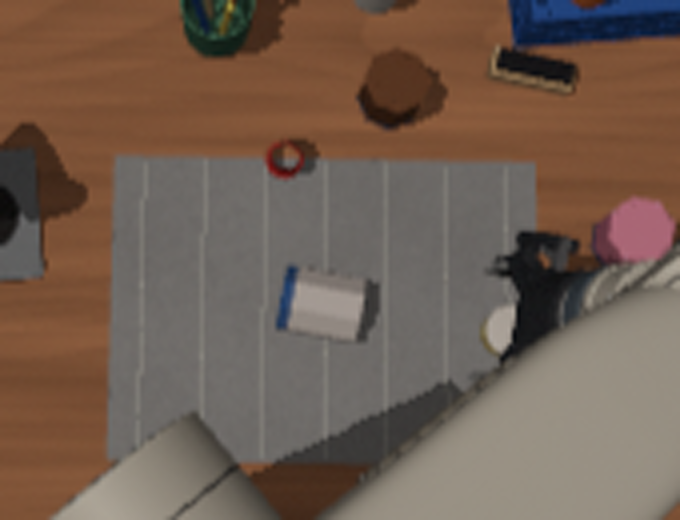

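The cup lies steadily on its flat, centred at scene (285,236) and top (341,226), within 2–4 px of the prediction and with the rim toward +y. I'll regrasp from the other tilt.

```bash
python3 - <<'E'
from h import *
np.set_printoptions(precision=3,suppress=True)
r=np.radians
yaw,phi,f=r(80),r(-38),-1
h=np.array([np.cos(yaw),np.sin(yaw),0]); ax=toolR(yaw,phi,f)[:,1]
g=np.array([.461,-.135,.031])+.004*h
p,q=pose((.47,-.06,.24),yaw,r(-25),f); ctrl.movep(p,q)
p,q=pose(g-.12*ax,yaw,phi,f); ctrl.movep(p,q)
p,q=pose(g,yaw,phi,f); ctrl.servo_line(p,q,rate=.08)
s=ctrl.get_state();print(s['clock'],s['ee_pos'],s['contact_force'])
ctrl.command_gripper(.04,30)
s=ctrl.get_state();print(s['gripper_width'],s['contact_force'])
p[2]+=.13; ctrl.servo_line(p,q,rate=.12)
s=ctrl.get_state();print(s['clock'],s['q'],s['gripper_width'],s['contact_force'])
for n in("scene",):
    im,d=ctrl.snapshot(n); np.savez(f"{n}5.npz",p=im,d=d)
    x0,y0=(220,130)
    cv2.imwrite(f"pics/{n}5.png",cv2.resize(im[y0:y0+130,x0:x0+170],None,fx=4,fy=4,interpolation=2)[:,:,::-1])
E
```

```text
16.4583 [ 0.46  -0.142  0.016] [ 0.107 -0.141  0.586]
0.0598315663277875 [-0.468  3.888  4.585]
18.05 [-0.097  0.265 -0.369  0.998 -0.661  1.669] 0.05962384666564125 [-0.155  0.34  -1.971]
```

View pics/scene5.png

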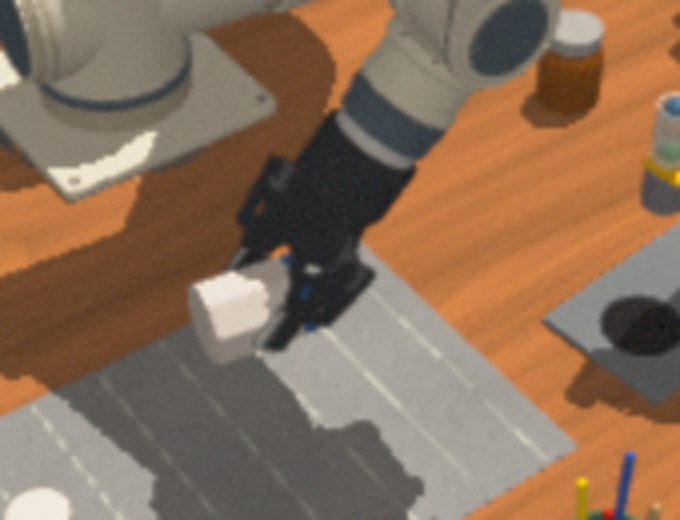

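```bash
python3 - <<'E'
from h import *
np.set_printoptions(precision=3,suppress=True)
r=np.radians
yaw,phi,f=r(75),r(52),-1
h=np.array([np.cos(yaw),np.sin(yaw),0]); P=np.array([.547,.195,0])
def go(b,z,mv='l',rate=.12):
    p,q=pose(P-b*h+[0,0,z],yaw,phi,f)
    ctrl.movep(p,q) if mv=='j' else ctrl.servo_line(p,q,rate=rate)
go(.17,.18,'j'); s=ctrl.get_state();print(s['clock'],s['q'],s['gripper_width'])
go(.15,.072)
for n in("scene","top"):
    im,d=ctrl.snapshot(n); np.savez(f"{n}6.npz",p=im,d=d)
    x0,y0=(300,110) if n=="scene" else (190,130)
    cv2.imwrite(f"pics/{n}6.png",cv2.resize(im[y0:y0+130,x0:x0+170],None,fx=4,fy=4,interpolation=2)[:,:,::-1])
s=ctrl.get_state();print(s['clock'],s['ee_pos'],s['contact_force'])
c=P-.15*h; 
for n in("scene","top"): print(n,'exp cup mouth centre',proj(n,c+[0,0,.106]),'bottom',proj(n,c+[0,0,.03]))
E
```

```text
19.4583 [-0.555  0.327 -0.38   1.219  0.853  1.114] 0.05884124002828612
20.625 [0.512 0.064 0.061] [ 0.377  0.279 -0.902]
scene exp cup mouth centre [340.609 202.127] bottom [339.477 218.565]
top exp cup mouth centre [291.079 209.709] bottom [291.975 212.652]
```

View pics/scene6.png

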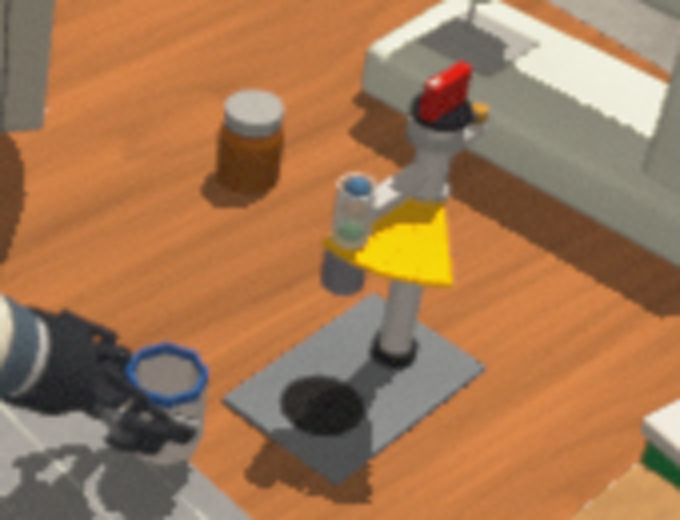

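View pics/top6.png

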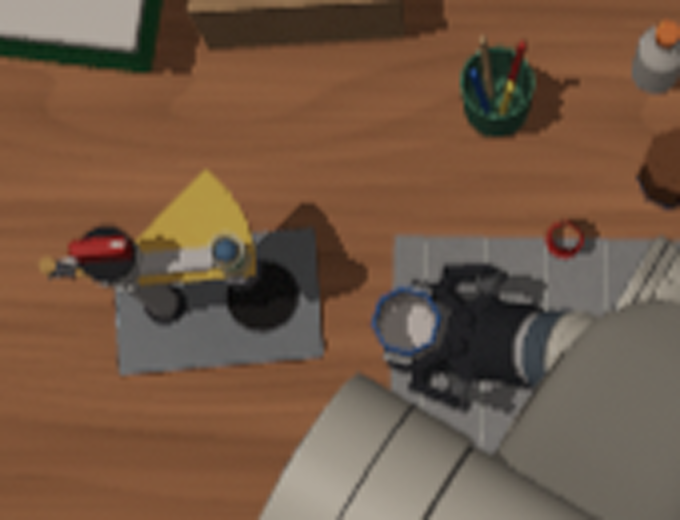

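Cup is held mouth-up: rim at scene (341,204) and top (292,210), within about 2 px of expected. I use these residuals to correct the pad position in each view.

```bash
python3 - <<'E'
from h import *
np.set_printoptions(precision=4,suppress=True)
yaw=np.radians(75);h=np.array([np.cos(yaw),np.sin(yaw),0]); c=np.array([.547,.195,0])-.15*h
for n,w in(('scene',(325,360,190,225)),('top',(280,304,198,224))):
    im=np.load(n+'6.npz')['p']; H=cv2.cvtColor(im,cv2.COLOR_RGB2HSV)
    m=np.zeros((400,640),'u1'); x0,x1,y0,y1=w; m[y0:y1,x0:x1]=1
    m&=((abs(H[...,0].astype(int)-110)<14)&(H[...,1]>90)).astype('u1')
    v,u=np.nonzero(m); hull=cv2.convexHull(np.stack([u,v],1).astype('f4'))
    W=np.array([plane(n,*q[0],.106)[:2] for q in hull]).astype('f4')*1000
    ctr,rad=cv2.minEnclosingCircle(W); print(n,len(u),'rim',ctr,rad,'bias',np.array(ctr)-c[:2]*1000)
E
```

```text
scene 88 rim (512.2562866210938, 46.41070556640625) 33.24225997924805 bias [ 4.0791 -3.7004]
top 38 rim (507.365478515625, 49.06836700439453) 30.994190216064453 bias [-0.8117 -1.0428]
```

```bash
python3 - <<'E'
from h import *
np.set_printoptions(precision=3,suppress=True)
r=np.radians
yaw,phi,f=r(75),r(52),-1
h=np.array([np.cos(yaw),np.sin(yaw),0]); P=np.array([.5455,.198,0])
def go(b,z,rate=.12):
    p,q=pose(P-b*h+[0,0,z],yaw,phi,f); ctrl.servo_line(p,q,rate=rate)
go(.15,.066); go(0,.064,.1); ctrl.pause(.2)
s=ctrl.get_state();print(s['clock'],s['ee_pos'],s['contact_force'])
F0=s['contact_force']
for z in np.arange(.061,.040,-.0015):
    go(0,z,.03)
    F=ctrl.get_state()['contact_force']-F0; print(round(z,4),F)
    if F[2]>4 : break
for n in("scene","top"):
    im,d=ctrl.snapshot(n); np.savez(f"{n}7.npz",p=im,d=d)
    x0,y0=(300,110) if n=="scene" else (190,130)
    cv2.imwrite(f"pics/{n}7.png",cv2.resize(im[y0:y0+130,x0:x0+170],None,fx=4,fy=4,interpolation=2)[:,:,::-1])
E
```

```text
22.725 [0.549 0.212 0.052] [-0.307 -0.369 -1.411]
0.061 [ 0.877 -0.035 -0.297]
0.0595 [0.492 0.724 0.807]
0.058 [-0.026 -0.509  0.04 ]
0.0565 [ 0.332 -0.109  0.253]
0.055 [ 0.034  0.147 -0.405]
0.0535 [-0.198 -0.136  0.076]
0.052 [-0.269  0.044 -0.438]
0.0505 [ 0.571  0.222 -0.219]
0.049 [ 0.477 -0.396  3.611]
0.0475 [-4.252 -3.132 17.71 ]
```

View pics/scene7.png

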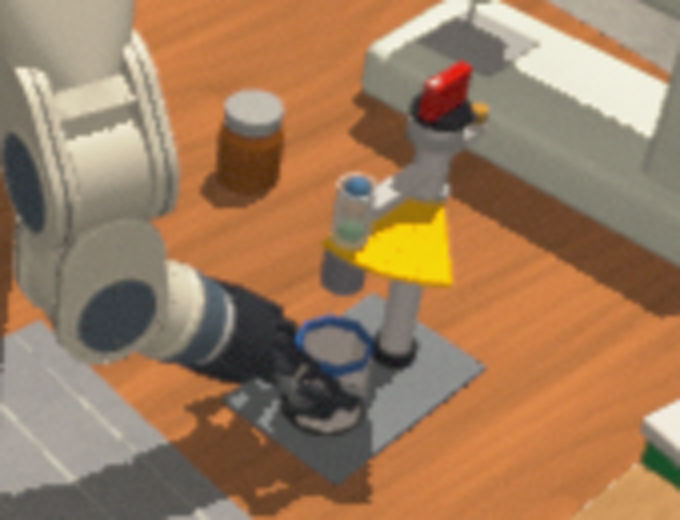

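View pics/top7.png

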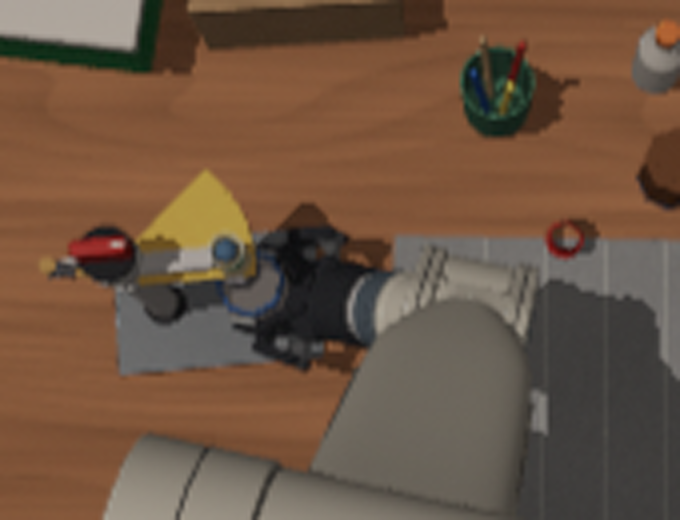

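```bash
python3 - <<'E'
from h import *
np.set_printoptions(precision=3,suppress=True)
r=np.radians
yaw,phi,f=r(75),r(52),-1
h=np.array([np.cos(yaw),np.sin(yaw),0]); P=np.array([.5455,.198,0]); ax=toolR(yaw,phi,f)[:,1]
g=P+[0,0,.0487]
p,q=pose(g,yaw,phi,f); ctrl.servo_line(p,q,rate=.03)
print(ctrl.get_state()['contact_force'])
ctrl.command_gripper(.085); ctrl.pause(.2); print(ctrl.get_state()['contact_force'])
p,q=pose(g-.14*ax,yaw,phi,f); ctrl.servo_line(p,q,rate=.12)
p,q=pose(g-.2*h+[-.05,0,.25],yaw,r(20),f); ctrl.movep(p,q)
print(ctrl.get_state()['clock'])
for n in("scene","top"):
    im,d=ctrl.snapshot(n); np.savez(f"{n}8.npz",p=im,d=d)
    x0,y0=(300,110) if n=="scene" else (190,130)
    cv2.imwrite(f"pics/{n}8.png",cv2.resize(im[y0:y0+130,x0:x0+170],None,fx=4,fy=4,interpolation=2)[:,:,::-1])
E
```

```text
[-2.899 -3.851  7.822]
[ 0.341  1.13  -0.2  ]
28.2833
```

View pics/scene8.png

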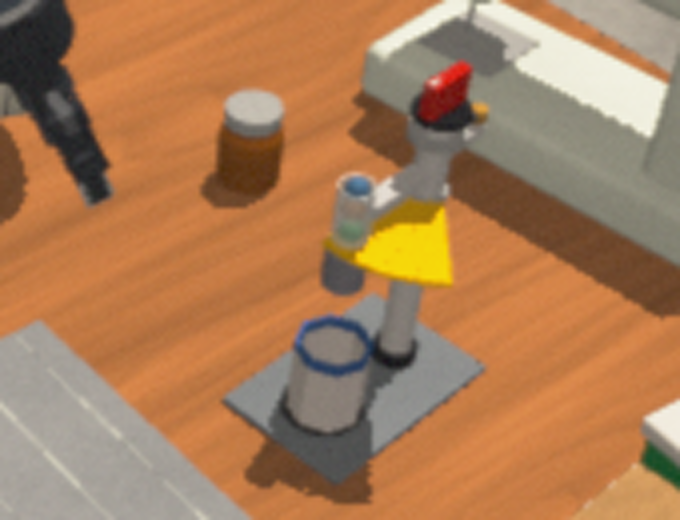

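View pics/top8.png

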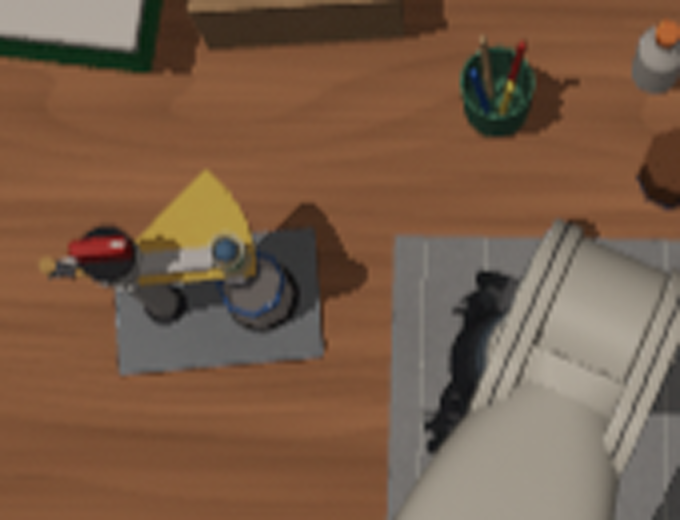

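The cup stands mouth-up on the pad, with rim at scene about (383,197), beads still in the tube and black pad showing on both sides. I'll quantify its centring, and the knob too.

```bash
python3 - <<'E'
from h import *
np.set_printoptions(precision=4,suppress=True)
bias={'scene':np.array([4.1,-3.7]),'top':np.array([-.8,-1.0])}
for n,w in(('scene',(370,396,186,206)),('top',(243,266,190,212))):
    im=np.load(n+'8.npz')['p']; H=cv2.cvtColor(im,cv2.COLOR_RGB2HSV)
    m=np.zeros((400,640),'u1'); x0,x1,y0,y1=w; m[y0:y1,x0:x1]=1
    m&=((abs(H[...,0].astype(int)-110)<14)&(H[...,1]>90)).astype('u1')
    v,u=np.nonzero(m); W=np.array([plane(n,*q,.084)[:2] for q in zip(u,v)]).astype('f4')*1000
    ctr,rad=cv2.minEnclosingCircle(W); print(n,len(u),'rim',ctr,rad,'corrected',np.array(ctr)-bias[n])
# knob: red top face (bright) in both views
D={n:np.load(n+'8.npz') for n in('scene','top')}
for n,w in(('scene',(398,422,122,145)),('top',(203,226,182,202))):
    im=D[n]['p']; H=cv2.cvtColor(im,cv2.COLOR_RGB2HSV); P=cloud(n,D[n]['d'])
    m=np.zeros((400,640),bool); x0,x1,y0,y1=w; m[y0:y1,x0:x1]=1
    m&=((H[...,0]<8)|(H[...,0]>172))&(H[...,1]>120)&(H[...,2]>60)
    Q=P[m]; Q=Q[(Q[:,2]>.25)&(Q[:,2]<.33)]; T=Q[Q[:,2]>.297]
    print(n,m.sum(),'all med',np.median(Q,0),'top',len(T),T.mean(0))
    if n=='top':
        cs=cv2.findContours(m.astype('u1'),0,1)[0]; c=max(cs,key=cv2.contourArea)
        W=np.array([plane(n,*q[0],.304)[:2] for q in c]).astype('f4')*1000; print(cv2.minAreaRect(W))
    v,u=np.nonzero(m); print(u.min(),u.max(),v.min(),v.max())
    # black disc
    m2=np.zeros((400,640),bool); m2[y0-3:y1+5,x0-6:x1+6]=1; m2&=(im.max(2)<60)&(abs(P[...,2]-.272)<.02)
    Q=P[m2]; print(' disc',len(Q),Q.min(0),Q.max(0))
# expected from plate geometry
th=np.radians(6.03); o=np.array([.5455,.198])
print('column',o+.095*np.array([-np.sin(th),np.cos(th)]), [proj(n,[*(o+.095*np.array([-np.sin(th),np.cos(th)])),.304]) for n in('scene','top')])
E
python3 -c "
import cv2
a=cv2.imread('pics/scene8.png');
import numpy as np
s=np.load('scene8.npz')['p'];t=np.load('top8.npz')['p']
o=np.hstack([cv2.resize(s[115:155,390:430],None,fx=10,fy=10,interpolation=2),cv2.resize(t[172:212,195:235],None,fx=10,fy=10,interpolation=2)])
cv2.imwrite('pics/kn.png',o[:,:,::-1])"
```

```text
scene 68 rim (552.7130126953125, 195.65728759765625) 32.494529724121094 corrected [548.613  199.3573]
top 46 rim (552.7212524414062, 200.1620635986328) 38.370845794677734 corrected [553.5213 201.1621]
scene 128 all med [0.5423 0.2861 0.2936] top 52 [0.5396 0.2908 0.3024]
404 417 125 140
 disc 52 [0.5204 0.2665 0.2663] [0.5622 0.3088 0.2754]
top 68 all med [0.533  0.2937 0.3022] top 56 [0.5331 0.2921 0.3028]
((533.76904296875, 290.0281982421875), (16.423337936401367, 45.081153869628906), 0.9539618492126465)
207 221 189 194
 disc 88 [0.5109 0.2668 0.2542] [0.5555 0.3085 0.292 ]
column [0.5355 0.2925] [array([411.6154, 127.7468]), array([213.27  , 190.9521])]
```

View pics/kn.png

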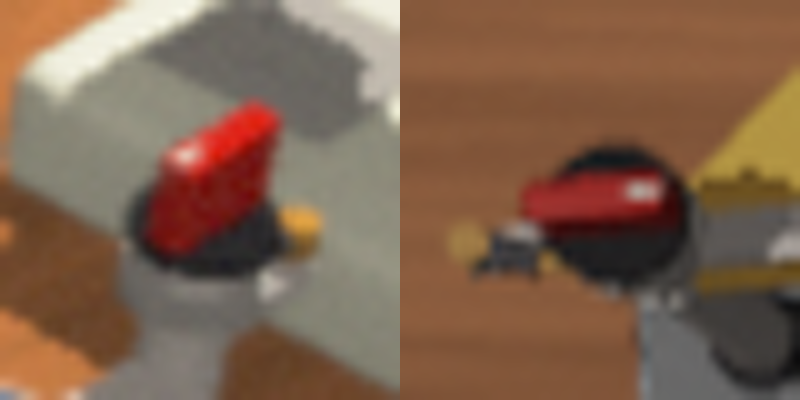

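The cup reads about 3 mm off the pad centre from scene, within 16 mm. The top value is spoiled because the blue bead overlaps the rim. Knob axis is about (0.535,0.292), agreeing with the column predicted from the plate, and the bar lies along the dispenser's y. I'll grip it and turn clockwise.

```bash
python3 - <<'E'
from h import *
np.set_printoptions(precision=3,suppress=True)
r=np.radians; K=np.array([.535,.292,0]); f=-1; yaw=r(-84)
p,q=pose(K+[0,0,.40],yaw,0,f); print(ctrl.solve_ik(p,q), ctrl.solve_ik(*pose(K+[0,0,.299],yaw-1.3,0,f)))
ctrl.movep(p,q); ctrl.command_gripper(.055,40)
p,q=pose(K+[0,0,.345],yaw,0,f); ctrl.servo_line(p,q,rate=.12)
for n in("scene","top"):
    im,d=ctrl.snapshot(n); np.savez(f"{n}9.npz",p=im,d=d)
    x0,y0=(350,90) if n=="scene" else (170,150)
    cv2.imwrite(f"pics/{n}9.png",cv2.resize(im[y0:y0+90,x0:x0+110],None,fx=6,fy=6,interpolation=2)[:,:,::-1])
s=ctrl.get_state();print(s['clock'],s['q'],s['ee_pos'],s['contact_force'],s['gripper_width'])
E
```

```text
[ 0.362  0.384  0.585  1.771  0.    -1.314] [ 0.362  0.357  0.286  1.5    0.    -0.014]
31.825 [ 0.362  0.362  0.412  1.619 -0.    -1.313] [0.535 0.292 0.327] [-0.351  0.222  0.355] 0.054919817754455744
```

View pics/scene9.png

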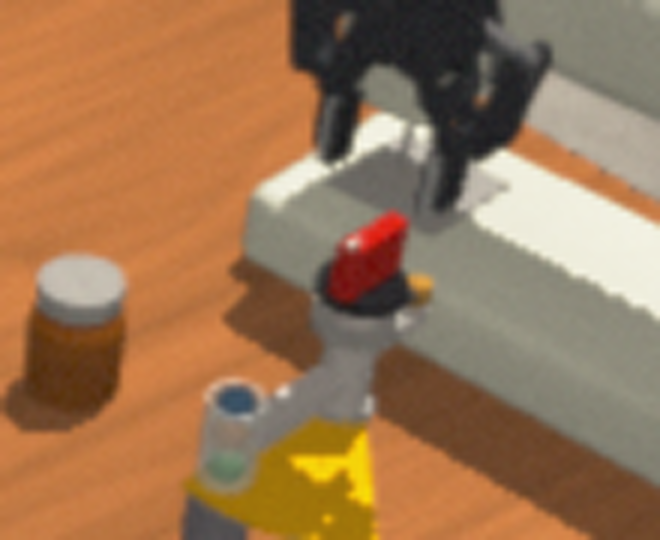

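View pics/top9.png

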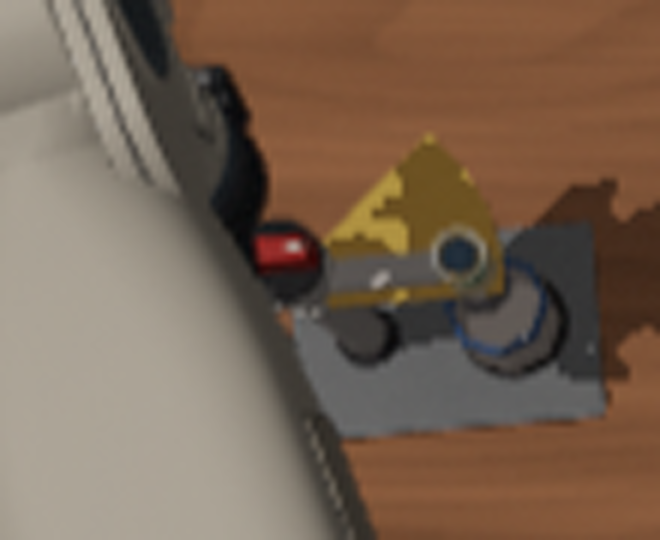

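Fingertips at scene (405,116) and (423,125) straddle the red bar at (412,128), with ~20 mm spare each side. Descend, grip, turn.

```bash
python3 - <<'E'
from h import *
np.set_printoptions(precision=3,suppress=True)
r=np.radians; K=np.array([.535,.292,0]); f=-1; yaw=r(-84)
p,q=pose(K+[0,0,.300],yaw,0,f); ctrl.servo_line(p,q,rate=.06)
s=ctrl.get_state();print(s['contact_force'])
ctrl.command_gripper(.005,45)
s=ctrl.get_state();print(s['clock'],s['gripper_width'],s['contact_force'],s['wrist_torque'])
j=np.array(s['q'])
assert .009<s['gripper_width']<.02
for a in np.arange(.15,1.26,.1):
    jj=j.copy(); jj[5]+=a; ctrl.set_joints(jj); s=ctrl.get_state()
    print(round(a,2),s['contact_force'],s['wrist_torque'],s['gripper_width'])
print(s['clock'],s['q'][5]-j[5])
im,d=ctrl.snapshot("scene"); np.savez("scene10.npz",p=im,d=d)
cv2.imwrite("pics/scene10.png",cv2.resize(im[90:220,340:450],None,fx=4.5,fy=4.5,interpolation=2)[:,:,::-1])
E
```

```text
[ 0.07  -0.454 -0.172]
33.175 0.012968432575410293 [2.133 0.097 2.674] [ 0.079 -0.403  0.001]
0.15 [ 1.444 -0.593  1.247] [-0.117 -0.205  0.11 ] 0.013123165746937327
0.25 [ 1.955 -1.302  0.723] [-0.257 -0.264  0.158] 0.013106882088342937
0.35 [ 2.884 -1.826  0.622] [-0.368 -0.375  0.187] 0.012978475274081419
0.45 [ 2.457 -2.723  0.809] [-0.492 -0.502  0.098] 0.013116491715961309
0.55 [ 3.412 -3.7    1.122] [-0.638 -0.657  0.046] 0.013043907486486574
0.65 [ 3.482 -3.02   0.854] [-0.587 -0.705 -0.021] 0.013170173839503543
0.75 [ 4.902 -3.542 -0.277] [-0.584 -0.807 -0.082] 0.013084620177432798
0.85 [ 5.251 -3.104  0.354] [-0.573 -0.854 -0.153] 0.013005266952683291
0.95 [ 4.693 -3.198  0.093] [-0.622 -0.867 -0.21 ] 0.01347988221744598
1.05 [ 4.826 -2.853  1.111] [-0.61  -0.852 -0.201] 0.013327723938525108
1.15 [ 4.764 -2.658  0.062] [-0.581 -0.86  -0.118] 0.012992700394352996
1.25 [ 4.807 -3.082 -0.451] [-0.621 -0.884 -0.063] 0.013024239278986756
36.1917 1.2448361440118856
```

View pics/scene10.png

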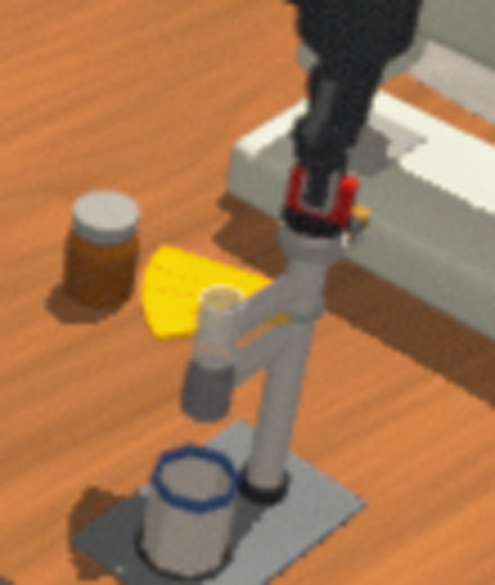

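The shutter has swung to -x and the tube is empty. I'll let go, withdraw and look into the cup.

```bash
python3 - <<'E'
from h import *
np.set_printoptions(precision=3,suppress=True)
ctrl.command_gripper(.055); s=ctrl.get_state(); q=s['tool_rot']; p=np.array(s['ee_pos']); print(s['contact_force'])
p[2]+=.10; ctrl.servo_line(p,q,rate=.1)
ctrl.movep(*pose((.36,.05,.38),np.radians(-100),0,-1)); ctrl.pause(.3)
s=ctrl.get_state();print(s['clock'],s['contact_force'],s['ee_pos'])
o=[]
for n,(x0,y0) in(("scene",(360,110)),("top",(190,160))):
    im,d=ctrl.snapshot(n); np.savez(f"{n}11.npz",p=im,d=d)
    o.append(cv2.resize(im[y0:y0+110,x0:x0+80],None,fx=5,fy=5,interpolation=2))
cv2.imwrite("pics/end.png",np.hstack(o)[:,:,::-1])
# rim centre scene
im=np.load('scene11.npz')['p'];H=cv2.cvtColor(im,cv2.COLOR_RGB2HSV); m=(abs(H[...,0].astype(int)-110)<14)&(H[...,1]>90)
v,u=np.nonzero(m[182:206,370:396]); W=np.array([plane('scene',a+370,b+182,.084)[:2] for a,b in zip(u,v)]).astype('f4')*1000
c,rad=cv2.minEnclosingCircle(W);print('rim',np.array(c)-[4.1,-3.7],rad)
cv2.imwrite("pics/endfull.png",im[:,:,::-1])
E
```

```text
[0.75  0.305 0.819]
39.45 [ 0.582 -0.661 -0.646] [0.36  0.05  0.361]
rim [547.888 199.096] 32.60607147216797
```

View pics/end.png

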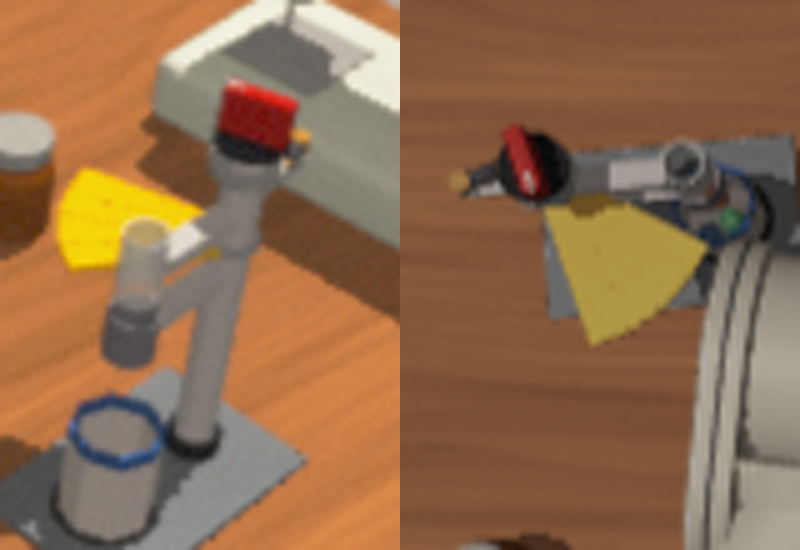

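View pics/endfull.png

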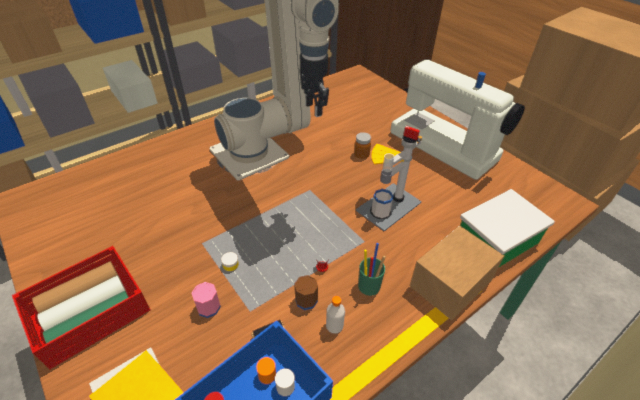

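```bash
python3 - <<'E'
from h import *
ctrl.movep(*pose((.34,-.12,.38),np.radians(-100),0,-1)); ctrl.pause(.2)
im,d=ctrl.snapshot("top"); cv2.imwrite("pics/end2.png",cv2.resize(im[170:235,210:285],None,fx=9,fy=9,interpolation=2)[:,:,::-1])
E
```

```text
(no output)
```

View pics/end2.png

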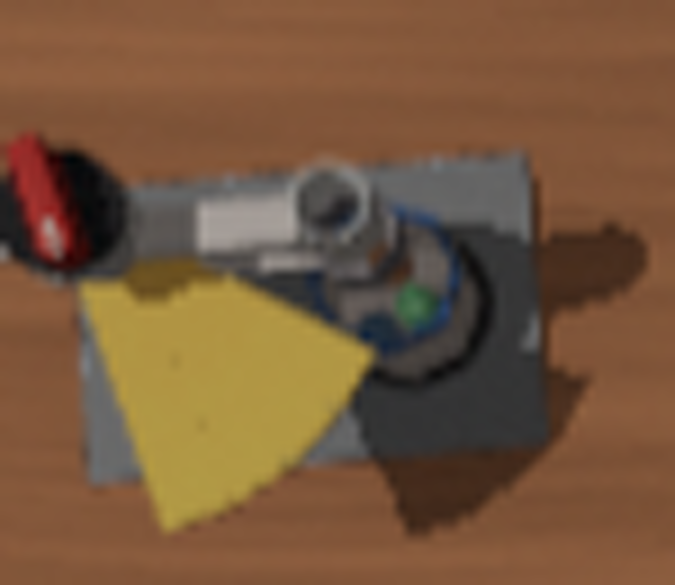

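The green (top 256,204), blue (252,206) and amber (254,199, partly under the spout) beads lie in the cup. The cup is on the pad, the knob is over, and the arm is clear.

```bash
python3 - <<'E'
from plant import ctrl
print(ctrl.get_state()['clock']); ctrl.close_job()
E
```

```text
40.5167
the job is handed in; nothing more can be done
```

I handed the job in at 40.5 s of the 72 s allowed. The white cup stands mouth-up on the pad with all three beads in it, and the knob is at its open stop. The interface gave no verdict, so this rests on my own checks.

I turned the cup in two 90° steps: I laid it on the cutting mat, regrasped it, set it on the pad and let go. Then I gripped the red bar and turned it about 1.25 rad clockwise. It clicked over and emptied the tube.

**What the last checks showed**
- **Cup:** it is upright and about 3 mm off the pad centre (limit 16 mm), measured from the scene camera after correcting for its bias.
- **Knob:** the bar reads roughly 1.28 rad in the top view.
- **Beads:** green and blue are clearly visible in the cup. Amber is only partly visible because the spout covers it.
- **Bystanders and arm:** no bystander looks moved in the final picture, though I checked that by eye and did not measure it. The arm is clear of everything.

**Disagreements**
- **Cameras:** the two cameras differed by about 5 mm. I corrected for this using the held cup as a reference.
- **Cup after placing:** the top view put the cup about 9 mm off the pad centre. I did not use that value because the blue bead was covering part of the rim.

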